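# Pull the intake filter for inspection

## Robot

A 6-joint arm with a two-finger parallel gripper is mounted at the origin on the work surface. World frame = base frame: x ahead of the robot, y to its left, z up, the work surface at z = 0. Lengths are in mm, angles in rad, forces in N, time in s.
With the tool pointing down it reaches from about 275 to 1000 mm from the base axis. Payload 8.4 kg.
Tool frame: the origin (TCP) lies midway between the tips of the shut fingers; the grasp point (between the pads) lies 19 mm behind it; z points along the fingers, y is the line along which they close (so a half turn about z gives the same grasp; the last joint's range is limited). The gripper opens to 85 mm and grips with 20 to 120 N. Pads are 22 mm wide; open, the fingers measure 114 mm over their backs; the gripper's body (76 mm by 85 mm) begins 54 mm behind the grasp point. The pads swing forward as they close: fully open they stand 13 mm farther back than shut.
Start: joints at [-1.146, 0.353, 1.633, -0, 1.155, -0.002], TCP at [258.724, -568.937, 231.281] pointing down, gripper open.
Joint ranges: [-2.63, 2.63], [-0.92, 2.1], [0.06, 2.66], [-1.3, 4.44], [0, 2.69], [-3.02, 3.02]. Speed limits (rad/s): [2.22, 2.22, 2.79, 3.14, 3.14, 3.14].

## Interface

Orientations are given as [roll, pitch, yaw] about the fixed x, y, z axes, in that order (R = Rz(yaw) Ry(pitch) Rx(roll)).
In Python, from rig import telemetry, optics, r gives the robot as it stands.
- The arm moves only by the tool play_rows, never from a script. Its arguments are lists of equal length, an entry for each row: "dp": the shift along the tool's x, y, z in units of 40 mm (1.0 is 40 mm), a list of three; "rot": the turn, a rotation vector about the tool's x, y, z in units of 6 degrees (1.0 is 6 degrees), a list of three. In form: {"dp": [[tx, ty, tz], ...], "rot": [[ax, ay, az], ...]}. A call has 1 to 5 rows; each row is the pose to reach, as a shift and turn from the pose commanded when the call began, along the tool's axes at that moment; what a row does not reach only later rows make up. A row lasts 1/12 s, in which the tool goes at most 41.7 mm and 7.16 degrees, less where a joint would pass 70% of its speed; a pose out of reach is approached as far as the arm can. A call with a gripper value outside its range is refused whole. "fingers" is the opening, from 0 (shut) to 1 (fully open), set as the call begins (left out, the last holds). The fingers move at their own pace and stop on an object; "grip_force" is the grip in N (left out, the last holds). Time passes only in rows, so rows that repeat a pose let the fingers close. It gives the time, the measured TCP pose, the force, the opening and the grip force at its end, in the units of the state.
- telemetry.sense(): the state, without advancing time (a new reading comes with each control period).
- optics.grab_frame(name): name is "side" or "top" or "wrist"; returns a dict with "color" (420x560x3 uint8, red, green, blue), "mtx" (3x3 intrinsics, pixels), "R" (3x3) and "t" (3): a world point X has camera coordinates R X + t; the wrist camera has in their place "mount" (4x4, takes a point from camera to tool coordinates, whose origin is the TCP and whose axes are the flange's). Camera axes: x right, y down, z forward; pixel columns grow to the right and rows downward; lengths in mm; the calibration is good to about 2 mm. A picture is of the moment at which its call begins: read the wrist's pose just before it. There is no depth.
- r.sign_off(): hands the job in; it is judged then, once.
The state is a dict: "clock": time; "qpos": joint angles; "qvel": joint speeds; "joint_efforts": joint torques, N m; "eef_pos": TCP position; "tcp_rot": TCP orientation; "contact_force": force on the tool from outside, world axes, zero at the start; "wrist_torque": the same for the moment, N m; "opening": opening from 0.0 (shut) to 1.0 (fully open); "grasp_force": force on a finger pad.
Only numpy, scipy, OpenCV 4.12 (cv2) and the standard library are available. Lean on these libraries where they do the work, as an engineer would, in place of code of your own. Each camera call takes 0.05 s, during which the arm holds its last target. There are 200 camera calls.

## Task

On the blue filter box the left-hand hinge pin of the cover flap has crept out: with the flap still down, push the pin fully home, then swing the flap right open and leave it open. Draw the filter plate up out of the box and hold it upright over the middle of the steel dust tray, about a hand's breadth above it, and finish still holding it there, without putting it down. Leave the can, jar, wrench and mug where they are.

Things in the scene. Friction and masses are not known exactly. Their poses are not given: they have to be found in the camera images.
- filter_box: Blue steel intake filter box fixed to the bench: 140 (x) x 130 (y) x 140 mm high, origin at the centre of its underside, z up. x runs from the front with the vent grille to the hinge side. Bolted feet, 6 mm high, reach 20 mm past front and back; a 56 mm air spigot sticks 30 mm out of the -y side at height 70. Open on top, covered by the flap.
- box_mouth (a point): Centre of the box's top opening at rim height (140 mm), axes as the box's: 130 mm along x, 104 mm along y. In the middle below stands the filter plate on a floor at height 20, its two ends in 18 mm wide slots between steel ribs (at |y| 42 to 52 mm, |x| 9 to 17 mm, up to height 95); elsewhere the box is empty.
- flap (a joint): Hinge of the blue cover flap (137 x 128 x 6 mm, 0.2 kg), rad: 0 shut, grows as its front edge rises and swings over to the hinge side, stop at 1.8 (a little past upright). Axis parallel to the box's y at box x = +80, height 146 mm, front edge 154 mm from it. Stiff friction hinge: the flap stays where it is left; about 3 N at the pull lifts it.
- flap_pull (a point): Centre of the round black pull on the flap's outer face by its front edge: cylinder 24 mm long (along box y), 24 mm across, on a 16 mm wide stem, centre 25 mm above the face. Shut: box x = -60, y = 0, height 172 mm (140 before, 26 above the hinge axis); at 1.75 rad: x = +131, height 279. Pinched on its flat ends it can turn between the fingers as the flap swings.
- hinge_pin (a joint): How far the left-hand hinge pin sticks out, in m: 0 is fully home, its head against the fork's outer lug; largest 0.034. It slides along the box's y axis (home is towards -y) against about 3 N of friction, cannot come out altogether and stays where it is left.
- pin_head (a point): Centre of the outer (+y) face of the hinge pin's head, a steel disc 20 mm across and 8 mm thick on an 8 mm shaft along the box's y, at box x = +80, height 146 mm; fully home at box y = +71 mm. Behind it are the fork's two lugs with the flap's knuckle between. (The like pin at the right-hand end is home already.)
- filter: Filter plate: upright aluminium frame with grey mesh, 14 mm thick (x), 100 mm wide (y), 85 mm tall, with a pull tab as thick, 44 mm wide, 22 mm tall, in the middle of its top edge; 107 mm tall in all, 0.13 to 0.25 kg. Origin at the centre of its underside, z up. It starts hidden in the shut box, axes along the box's, with 2 mm of play.
- filter_tab (a point): Middle of the top edge of the filter plate's pull tab (107 mm above the plate's underside; 13 mm below the box's rim while the plate is in the box).
- dust_tray: Shallow open steel tray fixed on the bench, 160 (x) x 200 (y) x 25 mm high, walls 4 mm; origin at the centre of its underside.
- spray_can: Bystander: upright aluminium spray can, 54 mm across, 160 mm tall, origin at the centre of its underside.
- jar: Bystander: glass jar with a steel cap, 64 mm across, 85 mm tall, origin at the centre of its underside.
- wrench: Bystander: steel wrench, 160 mm long, lying flat; origin under its middle, x along it.
- mug: Bystander: white mug, 76 mm across, 90 mm tall, with a handle; origin at the centre of its underside.
Mind the look-alikes: they are no part of the job. There is more than one size of the filter_box; the job needs the larger.

How it is judged (in metres and radians):
On the way, in this order (a step that is already met when the one before it is completed fails the run):
1. the hinge pin is pushed fully home (within 3 mm) with the flap still down (below 0.2 rad) (value of joint hinge_pin below 0.003 m and value of joint flap below 0.2 rad), for 0.2 s.
2. the flap is swung right open (beyond 1.35 rad) (value of joint flap above 1.35 rad), for 0.2 s.
3. the filter plate is drawn up clear of the box's rim, in the fingers (height (world z) of filter above 0.14 m and contact force between filter and the fingers above 0.5 N), for 0.1 s.
At the end, for the whole second after the job is handed in: The filter plate is held still in the fingers, upright within 0.3 rad, its underside 60 to 220 mm above the bench and within 60 mm of the tray's centre seen from above, touching neither tray nor box; the flap is still open (beyond 1.2 rad) and the hinge pin home (within 4 mm) (horizontal distance between filter and dust_tray below 0.06 m and height (world z) of filter between 0.06 and 0.22 m and angle between filter's own z axis and vertical below 0.3 rad and contact force between filter and the fingers above 0.5 N and contact force between filter and dust_tray below 0.1 N and contact force between filter and filter_box below 0.1 N and linear speed of filter below 0.03 m/s and value of joint flap above 1.2 rad and value of joint hinge_pin below 0.004 m); the arm keeps its last pose, push and grip.
It fails at once if the spray can is shifted more than 30 mm or tipped over (distance of spray_can from where it was at the start of the episode above 0.03 m or angle between spray_can's own z axis and vertical above 0.5 rad).
It fails at once if the jar is shifted more than 30 mm or tipped over (distance of jar from where it was at the start of the episode above 0.03 m or angle between jar's own z axis and vertical above 0.5 rad).
It fails at once if the wrench is shifted more than 30 mm or tipped over (distance of wrench from where it was at the start of the episode above 0.03 m or angle between wrench's own z axis and vertical above 0.5 rad).
It fails at once if the mug is shifted more than 30 mm or tipped over (distance of mug from where it was at the start of the episode above 0.03 m or angle between mug's own z axis and vertical above 0.5 rad).
It also fails if it takes over 72 s, if anything falls off the work surface, if the arm or the gripper's body presses on something with over 40 N, if the wrist force passes 120 N, or if a joint passes its speed limit or range.

## Working session

There is one attempt and no reset: what is moved stays moved. The work goes in short steps, Python scripts to look and compute and a tool call to move; the robot and the scene stay as the last step left them, time stands still between calls to the robot, and variables do not carry over. Pictures are saved under pics/ and viewed, at most 10 in all, crops included, and the job is handed in when it is done.

Besides the shell and the picture viewer there is one more tool, called after "Call:" as name(argument=value, ...), one argument or row to a line, values as JSON. play_rows: Moves the arm, as the interface text tells. Its arguments: {"type":"object","properties":{"dp":{"type":"array"},"rot":{"type":"array"},"fingers":{"type":"number"},"grip_force":{"type":"number"}},"required":["dp","rot"]}

```bash
mkdir -p pics; ls
python3 - <<'E'
from rig import telemetry, optics, r
import cv2, pickle, numpy as np
print(telemetry.sense())
d={}
for n in ("side","top"):
    f=optics.grab_frame(n); d[n]=f
    cv2.imwrite(f"pics/{n}0.png",f["color"][:,:,::-1])
    print(n,f["mtx"].tolist(),"cam pos",(-f["R"].T@f["t"]).round(1), f["R"].round(3).tolist())
pickle.dump(d,open("f0.pkl","wb"))
E
```

```text
pics
{'clock': 0.0, 'qpos': array([-1.14643027e+00,  3.53616689e-01,  1.63414141e+00,  5.39750358e-06,
        1.15516561e+00, -2.40248789e-03]), 'qvel': array([ 0.00090816, -0.00016845,  0.00116198, -0.00049415,  0.00119   ,
       -0.00191574]), 'joint_efforts': array([-7.11791381e-04, -6.05263138e+01, -3.42067194e+01, -2.36354573e-06,
        9.59174184e-03, -1.43004661e-05]), 'eef_pos': array([ 258.51504048, -568.51716124,  230.57820069]), 'tcp_rot': array([-3.14026161e+00, -8.13289647e-06,  4.26766357e-01]), 'contact_force': array([ 0.1903876 , -0.29378863,  0.33459059]), 'wrist_torque': array([-0.00558048, -0.04682064, -0.01498592]), 'grasp_force': 0.0, 'opening': 1.003489461871524}
side [[381.49069161500637, 0.0, 282.79643101263486], [0.0, 381.49069161500637, 206.37126069682336], [0.0, 0.0, 1.0]] cam pos [296.2 802.9 627.1] [[-0.952, -0.305, 0.01], [-0.164, 0.482, -0.861], [0.258, -0.821, -0.509]]
top [[425.33641585999413, 0.0, 271.93957661384553], [0.0, 425.33641585999413, 209.3584152240797], [0.0, 0.0, 1.0]] cam pos [ 463.1  -16.5 1370.4] [[0.018, -1.0, 0.001], [-0.998, -0.018, -0.058], [0.058, -0.0, -0.998]]
```

View pics/top0.png

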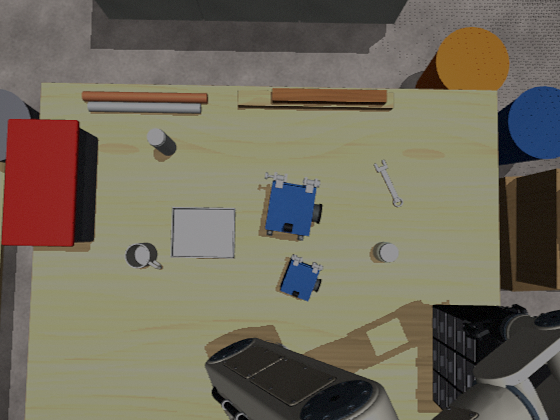

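View pics/side0.png

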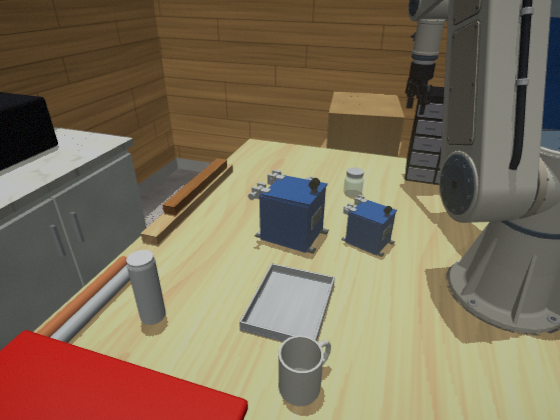

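The top view has two blue boxes: the large one at (291,208), with its pull at (288,228) and the protruding pin at (267,176), and a small look-alike at (300,280). The large one is the target. The tray is at (204,233), can (161,141), mug (141,256), wrench (388,183) and jar (386,253).

```bash
cat > h.py <<'E'
import numpy as np, cv2
from scipy.spatial.transform import Rotation as Ro
def ray(f,uv,T=None):
    if T is None: Rc=f["R"].T; c=-Rc@f["t"]
    else: Rc=T[:3,:3]; c=T[:3,3]
    d=Rc@np.linalg.inv(f["mtx"])@np.array([uv[0],uv[1],1.]); return c,d
def plane(f,uv,z,T=None):
    c,d=ray(f,uv,T); return c+d*(z-c[2])/d[2]
def tool(s):
    T=np.eye(4); T[:3,:3]=Ro.from_euler("xyz",s["tcp_rot"]).as_matrix(); T[:3,3]=s["eef_pos"]; return T
def delta(s,p,R=None):
    T=tool(s); return (T[:3,:3].T@(np.array(p)-T[:3,3])/40).round(3), (Ro.from_matrix(T[:3,:3].T@(T[:3,:3] if R is None else R)).as_rotvec(degrees=True)/6).round(3)
E
python3 - <<'E'
from h import *; import pickle
d=pickle.load(open("f0.pkl","rb")); f=d["top"]; im=f["color"]
hsv=cv2.cvtColor(im,cv2.COLOR_RGB2HSV)
m=cv2.inRange(hsv,(100,120,50),(125,255,255))
n,l,st,ce=cv2.connectedComponentsWithStats(m)
for i in range(1,n):
    if st[i,4]>200 and ce[i][0]<400:
        pts=np.argwhere(l==i)[:,::-1].astype(np.float32)
        rc=cv2.minAreaRect(pts); print(st[i],rc)
        c=[plane(f,p,147)[:2].round(1).tolist() for p in cv2.boxPoints(rc)]; print(c,np.mean(c,0))
g=cv2.cvtColor(im,cv2.COLOR_RGB2GRAY)
m=cv2.inRange(hsv,(0,0,60),(180,40,255)); n,l,st,ce=cv2.connectedComponentsWithStats(m)
i=l[233,204]; rc=cv2.minAreaRect(np.argwhere(l==i)[:,::-1].astype(np.float32)); print("tray",rc,plane(f,rc[0],4),[plane(f,p,4)[:2].round() for p in cv2.boxPoints(rc)])
a=cv2.resize(im[160:310,225:335],None,fx=4,fy=4,interpolation=cv2.INTER_CUBIC)
b=cv2.resize(d["side"]["color"][160:260,240:330],None,fx=4,fy=4,interpolation=cv2.INTER_CUBIC)
o=np.zeros((600,800,3),np.uint8); o[:,:440]=a; o[:400,440:800]=b; cv2.imwrite("pics/c0.png",o[:,:,::-1])
E
```

```text
[ 266  181   50   55 1990] ((290.78045654296875, 208.06137084960938), (44.5532341003418, 49.29835891723633), 9.162347793579102)
[[478.1, 2.6], [619.2, -17.4], [600.9, -144.9], [460.1, -124.1]] [539.575 -70.95 ]
[281 260  38  41 925] ((299.76007080078125, 279.5455627441406), (30.497264862060547, 34.225284576416016), 21.250505447387695)
[[304.9, -42.0], [396.0, -76.0], [366.0, -157.7], [275.2, -123.4]] [335.525 -99.775]
tray ((88.17459869384766, 275.24945068359375), (148.85409545898438, 314.8764953613281), 52.52382278442383) [321.85983305 565.05553336   4.        ] [array([ 197., 1099.]), array([827., 328.]), array([449.,  25.]), array([-162.,  793.])]
```

View pics/c0.png

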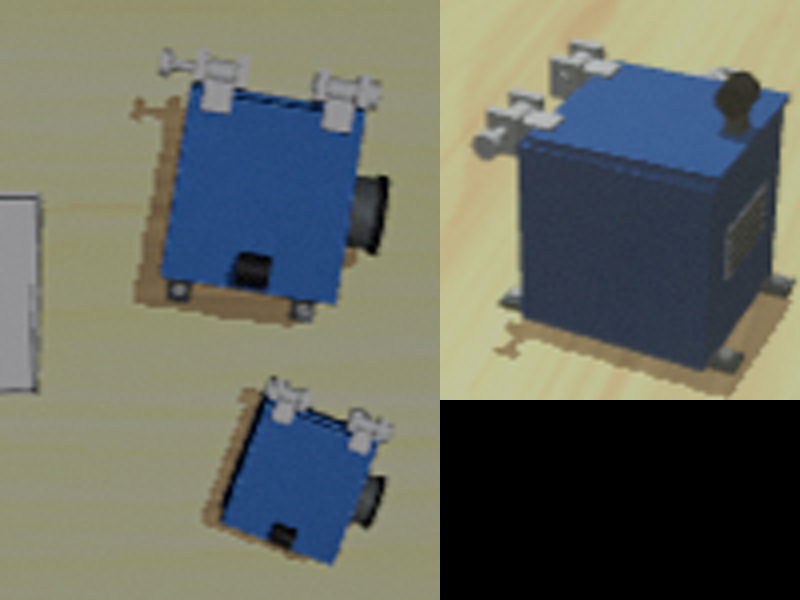

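The crop shows the larger box with the left pin sticking out (head at top-view pixel (266,176)) and the pull at (288,227.5). The small box is the look-alike. Next I localise the box features and plan the first move.

Run:
```python
from h import *; import pickle
from rig import telemetry, optics
d=pickle.load(open("f0.pkl","rb")); f=d["top"]; im=f["color"]
print("pull",plane(f,(288,227.5),172)," pin",plane(f,(266.2,176),146))
s_=d["side"]; print("pull side ray at 172",plane(s_,(240+(738-440)/4,160+97/4),172),"pin side",plane(s_,(240+(485-440)/4,160+144/4),146))
hsv=cv2.cvtColor(im,cv2.COLOR_RGB2HSV); print(hsv[233,200],hsv[233,250],hsv[233,160])
m=cv2.inRange(hsv[200:268,165:245],(0,0,90),(180,30,255)); n,l,st,ce=cv2.connectedComponentsWithStats(m)
i=1+np.argmax(st[1:,4]); print(st[i]); rc=cv2.minAreaRect(np.argwhere(l==i)[:,::-1].astype(np.float32)); c=np.array(rc[0])+(165,200); print("tray",rc,c,plane(f,c,4))
fw=optics.grab_frame("wrist"); print(fw["mtx"].tolist(),fw["mount"].round(3).tolist())
s=telemetry.sense()
a=np.radians(-8.1); X=np.array([np.cos(a),np.sin(a),0]); Z=np.array([0,0,-1.]); 
R=np.c_[X,np.cross(Z,X),Z]; print(Ro.from_matrix(R).as_euler("xyz"))
p=np.array([541.5,-71.2,0]); Y=np.array([-X[1],X[0],0])
print("to above box",delta(s,[545,-60,400],R))
```

```text
pull [482.80774792 -62.84954312 172.        ]  pin [631.12707566   1.68092045 146.        ]
pull side ray at 172 [483.27991739 -65.45041473 172.        ] pin side [633.67359474   2.79625293 146.        ]
[135   3 148] [ 29  53 148] [ 29  49 147]
[   5    7   66   52 3154]
tray ((37.40659713745117, 32.230472564697266), (64.34687805175781, 50.68833923339844), 1.023030161857605) [202.40659714 232.23047256] [465.38667354 204.89205817   4.        ]
[[367.26255784836417, 0.0, 278.90684553086544], [0.0, 367.26255784836417, 217.6418811199601], [0.0, 0.0, 1.0]] [[-0.001, -0.947, -0.32, 82.74], [1.0, -0.001, -0.001, -0.416], [0.001, -0.32, 0.947, -143.127], [0.0, 0.0, 0.0, 1.0]]
[ 3.14159265  0.         -0.14137167]
to above box (array([11.782, -8.615, -4.223]), array([-1.000e-02,  3.000e-03,  5.426e+00]))
```

Call:
play_rows(
  dp=[
    [0.83,-0.55,-0.15],
    [1.67,-1.1,-0.3],
    [2.5,-1.66,-0.45],
    [3.33,-2.2,-0.6],
    [4.17,-2.77,-0.75],
  ],
  rot=[
    [0,0,1.09],
    [0,0,2.17],
    [0,0,3.25],
    [0,0,4.34],
    [0,0,5.43],
  ],
  fingers=0,
)

```text
clock: 0.57
eef_pos: [365.0, -397.6, 261.3]
tcp_rot: [-3.141, 0.0, -0.147]
contact_force: [0.5, -0.7, -0.0]
opening: 0.301
grasp_force: 0.0
```

Call:
play_rows(
  dp=[
    [0.4,-0.92,0],
    [0.8,-1.84,0],
    [1.2,-2.76,0],
    [1.6,-3.68,0],
    [2.0,-4.6,0],
  ],
  rot=[
    [0,0,0],
    [0,0,0],
    [0,0,0],
    [0,0,0],
    [0,0,0],
  ],
)

```text
clock: 0.98
eef_pos: [470.2, -226.5, 261.3]
tcp_rot: [3.142, -0.0, -0.141]
contact_force: [-0.6, -0.7, 0.1]
opening: -0.0
grasp_force: 0.0
```

Call:
play_rows(
  dp=[
    [0.4,-0.92,0],
    [0.8,-1.84,0],
    [1.2,-2.76,0],
    [1.6,-3.68,0],
    [2.0,-4.6,0],
  ],
  rot=[
    [0,0,0],
    [0,0,0],
    [0,0,0],
    [0,0,0],
    [0,0,0],
  ],
)

```text
clock: 1.4
eef_pos: [575.2, -55.4, 261.1]
tcp_rot: [3.142, 0.0, -0.141]
contact_force: [0.2, -0.7, 0.0]
opening: -0.0
grasp_force: 0.0
```

Call:
play_rows(
  dp=[
    [0.4,-0.9,0],
    [0.8,-1.8,0],
    [1.16,-2.7,0],
    [1.16,-2.7,0],
    [1.16,-2.7,0],
  ],
  rot=[
    [0,0,0],
    [0,0,0],
    [0,0,0],
    [0,0,0],
    [0,0,0],
  ],
)

```text
clock: 1.82
eef_pos: [636.1, 44.9, 260.5]
tcp_rot: [3.141, 0.001, -0.138]
contact_force: [-0.4, -0.2, 1.1]
opening: -0.005
grasp_force: 0.0
```

Run:
```python
from h import *
from rig import telemetry, optics
s=telemetry.sense(); f=optics.grab_frame("wrist"); print(s["eef_pos"],s["tcp_rot"],s["contact_force"],s["qpos"])
cv2.imwrite("pics/w1.png",f["color"][:,:,::-1])
import pickle; pickle.dump((s,f),open("w1.pkl","wb"))
T=tool(s)@f["mount"]
print(T[:3,3])
C=np.linalg.inv(T)
for y in (71,90):
    a=np.radians(-8.1); p=np.array([541.5,-71.2,146,1])+[*(80*np.array([np.cos(a),np.sin(a)])+y*np.array([-np.sin(a),np.cos(a)])),0,0]
    q=f["mtx"]@(C@p)[:3]; print(y,q[:2]/q[2])
```

```text
[636.12762098  44.86144184 260.46266257] [ 3.14139649e+00  9.74621750e-04 -1.37939846e-01] [-0.36159083 -0.2190865   1.07816584] [6.80500238e-02 3.48414514e-01 1.57318247e+00 7.80326280e-06
 1.22098981e+00 1.77678342e+00]
[718.01319449  34.12866728 403.509651  ]
71 [358.01931953 208.17999673]
90 [332.13351313 208.11557897]
```

View pics/w1.png

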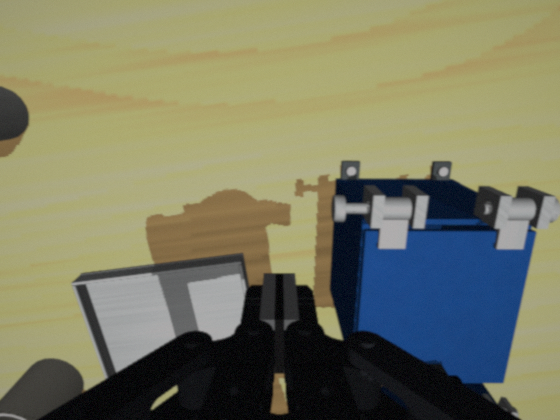

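The wrist view shows the pin head face at (335,208), i.e. box y≈88 (about 17 mm out). Its row matches the prediction and the shut fingers are beside it. Descend, then push.

Call:
play_rows(
  dp=[
    [0.07,0,0.8],
    [0.07,0,1.6],
    [0.07,0,2.4],
    [0.07,0,3.09],
    [0.07,0,3.09],
  ],
  rot=[
    [0,0,0],
    [0,0,0],
    [0,0,0],
    [0,0,0],
    [0,0,0],
  ],
)

```text
clock: 2.28
eef_pos: [634.1, 40.8, 132.2]
tcp_rot: [3.139, 0.009, -0.143]
contact_force: [-0.4, 0.0, 0.2]
opening: 0.001
grasp_force: 0.0
```

Call:
play_rows(
  dp=[
    [0,0.2,0],
    [0,0.4,0],
    [0,0.6,0],
    [0,0.7,0],
    [0,0.75,0],
  ],
  rot=[
    [0,0,0],
    [0,0,0],
    [0,0,0],
    [0,0,0],
    [0,0,0],
  ],
)

```text
clock: 2.7
eef_pos: [635.4, 12.0, 139.6]
tcp_rot: [-3.141, -0.003, -0.142]
contact_force: [1.0, 2.0, 2.3]
opening: 0.001
grasp_force: 1.3
```

Call:
play_rows(
  dp=[
    [0,0.04,0],
    [0,0.08,0],
    [0,0.12,0],
    [0,0.16,0],
    [0,0.2,0],
  ],
  rot=[
    [0,0,0],
    [0,0,0],
    [0,0,0],
    [0,0,0],
    [0,0,0],
  ],
)

```text
clock: 3.12
eef_pos: [633.3, 5.1, 137.7]
tcp_rot: [-3.141, -0.0, -0.141]
contact_force: [1.1, 2.6, 1.7]
opening: 0.001
grasp_force: 1.3
```

Call:
play_rows(
  dp=[
    [0,0.03,0],
    [0,0.06,0],
    [0,0.09,0],
    [0,0.09,0],
    [0,0.09,0],
  ],
  rot=[
    [0,0,0],
    [0,0,0],
    [0,0,0],
    [0,0,0],
    [0,0,0],
  ],
)

```text
clock: 3.53
eef_pos: [632.8, 1.8, 137.6]
tcp_rot: [-3.141, 0.0, -0.141]
contact_force: [2.0, 4.2, 1.1]
opening: -0.004
grasp_force: 2.4
```

Call:
play_rows(
  dp=[
    [0,0.03,0],
    [0,0.06,0],
    [0,0.09,0],
    [0,0.09,0],
    [0,0.09,0],
  ],
  rot=[
    [0,0,0],
    [0,0,0],
    [0,0,0],
    [0,0,0],
    [0,0,0],
  ],
)

```text
clock: 3.95
eef_pos: [632.8, 1.3, 137.7]
tcp_rot: [-3.136, -0.0, -0.142]
contact_force: [2.8, 19.2, 1.8]
opening: -0.001
grasp_force: 9.9
```

Call:
play_rows(
  dp=[
    [0,-0.4,0],
    [0,-0.4,-0.8],
    [0,-0.4,-1.7],
    [0,-0.4,-2.5],
    [0,-0.4,-2.5],
  ],
  rot=[
    [0,0,0],
    [0,0,0],
    [0,0,0],
    [0,0,0],
    [0,0,0],
  ],
)

```text
clock: 4.37
eef_pos: [637.4, 13.6, 244.2]
tcp_rot: [-3.141, -0.009, -0.141]
contact_force: [0.9, -0.4, 0.4]
opening: 0.002
grasp_force: 0.0
```

Call:
play_rows(
  dp=[
    [-0.7,0.5,0],
    [-1.4,1.0,0],
    [-2.1,1.5,0],
    [-2.8,2.0,0],
    [-3.49,2.51,0],
  ],
  rot=[
    [0,0,0],
    [0,0,0],
    [0,0,0],
    [0,0,0],
    [0,0,0],
  ],
  fingers=0.8,
)

```text
clock: 4.78
eef_pos: [479.9, -66.7, 237.0]
tcp_rot: [3.141, 0.001, -0.141]
contact_force: [0.2, -0.6, 0.7]
opening: 0.71
grasp_force: 0.0
```

Call:
play_rows(
  dp=[
    [0,0,0],
    [0,0,0],
  ],
  rot=[
    [0,0,0],
    [0,0,0],
  ],
)

```text
clock: 4.95
eef_pos: [480.5, -66.9, 237.5]
tcp_rot: [3.141, 0.001, -0.143]
contact_force: [1.3, 0.6, -0.6]
opening: 0.796
grasp_force: 0.0
```

Run:
```python
from h import *
from rig import telemetry, optics
s=telemetry.sense(); f=optics.grab_frame("wrist"); print(s["eef_pos"],s["tcp_rot"],s["contact_force"],s["opening"])
cv2.imwrite("pics/w2.png",f["color"][:,:,::-1])
import pickle; pickle.dump((s,f),open("w2.pkl","wb"))
C=np.linalg.inv(tool(s)@f["mount"])
a=np.radians(-8.1); 
for n,b in dict(pinhome=(80,71,146),pin3=(80,75,146),pull=(-60,0,184),pulll=(-60,12,172),pullr=(-60,-12,172)).items():
    p=np.array([541.5+b[0]*np.cos(a)-b[1]*np.sin(a),-71.2+b[0]*np.sin(a)+b[1]*np.cos(a),b[2],1])
    q=f["mtx"]@(C@p)[:3]; print(n,p[:2],q[:2]/q[2])
```

```text
[480.53080464 -66.92581785 237.48252929] [ 3.14087385e+00  7.76416644e-04 -1.42668369e-01] [ 1.30083239  0.56523257 -0.58358847] 0.7962949406194478
pinhome [630.70588008 -12.18041886] [143.64301634 -17.96671023]
pin3 [631.26948501  -8.22032423] [136.42251607 -17.94807325]
pull [482.09858054 -62.74592608] [272.68918853 242.10492103]
pulll [483.78939532 -50.86564219] [253.30348805 234.57639398]
pullr [480.40776575 -74.62620998] [292.70453422 234.49214843]
```

View pics/w2.png

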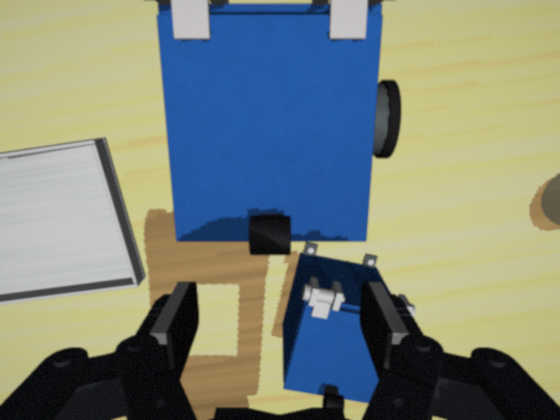

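The wrist view shows the pull at (270,235) between the open fingers, within 2 mm of the prediction. Go down and pinch it.

Call:
play_rows(
  dp=[
    [0.02,-0.15,0.5],
    [0.02,-0.15,1.0],
    [0.02,-0.15,1.5],
    [0.02,-0.15,2.04],
    [0.02,-0.15,2.04],
  ],
  rot=[
    [0,0,0],
    [0,0,0],
    [0,0,0],
    [0,0,0],
    [0,0,0],
  ],
)

```text
clock: 5.42
eef_pos: [482.3, -59.5, 152.4]
tcp_rot: [3.141, 0.006, -0.14]
contact_force: [-2.0, 1.0, -0.1]
opening: 0.802
grasp_force: 0.0
```

Call:
play_rows(
  dp=[
    [0,0,0],
    [0,0,0],
    [0,0,0],
    [0,0,0],
    [0,0,0],
  ],
  rot=[
    [0,0,0],
    [0,0,0],
    [0,0,0],
    [0,0,0],
    [0,0,0],
  ],
  fingers=0,
  grip_force=40,
)

```text
clock: 5.83
eef_pos: [484.5, -62.1, 157.2]
tcp_rot: [3.138, -0.002, -0.14]
contact_force: [-1.7, -12.8, -0.8]
opening: 0.272
grasp_force: 44.6
```

Run:
```python
from h import *
from rig import telemetry
s=telemetry.sense(); print(s["eef_pos"],s["tcp_rot"],s["contact_force"],s["opening"],s["grasp_force"])
# pull arc relative to shut pose, (tool x, tool z) units
for k in range(1,21):
    t=1.72*k/20; x=-140*np.cos(t)+26*np.sin(t); z=140*np.sin(t)+26*np.cos(t)
    print(k,round(t,2),round((x+140)/40,2),round(-(z-26)/40,2))
```

```text
[484.54086559 -62.11975177 157.24185589] [ 3.13836687e+00 -2.40626951e-03 -1.39846736e-01] [ -1.66811114 -12.84753554  -0.8190231 ] 0.27200880372588887 44.55513060092926
1 0.09 0.07 -0.3
2 0.17 0.16 -0.59
3 0.26 0.28 -0.87
4 0.34 0.42 -1.14
5 0.43 0.59 -1.4
6 0.52 0.78 -1.64
7 0.6 0.98 -1.87
8 0.69 1.21 -2.07
9 0.77 1.45 -2.26
10 0.86 1.71 -2.43
11 0.95 1.98 -2.57
12 1.03 2.26 -2.69
13 1.12 2.55 -2.78
14 1.2 2.85 -2.85
15 1.29 3.15 -2.89
16 1.38 3.46 -2.91
17 1.46 3.77 -2.9
18 1.55 4.07 -2.86
19 1.63 4.37 -2.8
20 1.72 4.66 -2.71
```

Call:
play_rows(
  dp=[
    [0.07,0.03,-0.3],
    [0.16,0.03,-0.59],
    [0.28,0.03,-0.87],
    [0.42,0.03,-1.14],
    [0.59,0.03,-1.4],
  ],
  rot=[
    [0,0,0],
    [0,0,0],
    [0,0,0],
    [0,0,0],
    [0,0,0],
  ],
)

```text
clock: 6.25
eef_pos: [507.7, -65.6, 213.0]
tcp_rot: [3.14, -0.002, -0.141]
contact_force: [6.2, -4.3, -12.2]
opening: 0.274
grasp_force: 41.0
```

Call:
play_rows(
  dp=[
    [0.19,0,-0.24],
    [0.39,0,-0.47],
    [0.62,0,-0.67],
    [0.86,0,-0.86],
    [1.12,0,-1.03],
  ],
  rot=[
    [0,0,0],
    [0,0,0],
    [0,0,0],
    [0,0,0],
    [0,0,0],
  ],
)

```text
clock: 6.67
eef_pos: [550.5, -71.7, 253.3]
tcp_rot: [3.14, 0.002, -0.141]
contact_force: [0.3, -3.9, -11.9]
opening: 0.269
grasp_force: 39.7
```

Call:
play_rows(
  dp=[
    [0.27,0,-0.14],
    [0.55,0,-0.26],
    [0.84,0,-0.35],
    [1.14,0,-0.42],
    [1.44,0,-0.46],
  ],
  rot=[
    [0,0,0],
    [0,0,0],
    [0,0,0],
    [0,0,0],
    [0,0,0],
  ],
)

```text
clock: 7.08
eef_pos: [607.3, -79.8, 272.1]
tcp_rot: [3.14, 0.003, -0.141]
contact_force: [-4.4, -2.7, -3.4]
opening: 0.271
grasp_force: 39.7
```

Call:
play_rows(
  dp=[
    [0.31,0,-0.02],
    [0.62,0,-0.01],
    [0.92,0,0.03],
    [1.22,0,0.09],
    [1.51,0,0.18],
  ],
  rot=[
    [0,0,0],
    [0,0,0],
    [0,0,0],
    [0,0,0],
    [0,0,0],
  ],
)

```text
clock: 7.5
eef_pos: [668.0, -88.5, 265.7]
tcp_rot: [3.14, 0.001, -0.141]
contact_force: [-3.9, -3.9, 2.3]
opening: 0.274
grasp_force: 40.4
```

Call:
play_rows(
  dp=[
    [0,0,0],
    [0,0,0],
    [0,0,0],
  ],
  rot=[
    [0,0,0],
    [0,0,0],
    [0,0,0],
  ],
)

```text
clock: 7.75
eef_pos: [668.3, -88.5, 265.6]
tcp_rot: [3.14, -0.002, -0.141]
contact_force: [0.7, -5.9, 1.6]
opening: 0.271
grasp_force: 40.4
```

Call:
play_rows(
  dp=[
    [0,0,0],
    [0,0,0],
    [0,0,0],
    [0,0,-0.4],
    [0,0,-1.2],
  ],
  rot=[
    [0,0,0],
    [0,0,0],
    [0,0,0],
    [0,0,0],
    [0,0,0],
  ],
  fingers=0.7,
)

```text
clock: 8.17
eef_pos: [665.9, -86.9, 308.9]
tcp_rot: [-3.141, 0.007, -0.141]
contact_force: [0.1, -0.0, 0.2]
opening: 0.702
grasp_force: 0.0
```

Call:
play_rows(
  dp=[
    [0,0,-0.9],
    [0,0,-1.8],
    [-0.9,0,-1.8],
    [-1.8,0,-1.8],
    [-2.7,0,-1.8],
  ],
  rot=[
    [0,0,0],
    [0,0,-1],
    [0,0,-2],
    [0,0,-3],
    [0,0,-4],
  ],
)

```text
clock: 8.58
eef_pos: [560.1, -71.9, 384.9]
tcp_rot: [-3.142, -0.001, 0.283]
contact_force: [-0.2, -0.5, 1.2]
opening: 0.704
grasp_force: 0.0
```

```bash
cat > g.py <<'E'
from h import *
a=np.radians(-8.1); bx=np.array([np.cos(a),np.sin(a),0]); by=np.array([-bx[1],bx[0],0]); O=np.array([541.7,-70.4,0])
RF=np.c_[by,bx,[0,0,-1.]]
E
python3 - <<'E'
from g import *
from rig import telemetry,optics
s=telemetry.sense(); print(s["eef_pos"],s["tcp_rot"],s["contact_force"],s["opening"])
print(delta(s,O+[0,0,330],RF))
f=optics.grab_frame("side"); cv2.imwrite("pics/s3.png",cv2.resize(f["color"][40:300,180:480],None,fx=2,fy=2)[:,:,::-1])
E
```

```text
[560.13466665 -71.94191973 384.91428654] [-3.14156466e+00 -1.28427039e-03  2.83330019e-01] [-0.20122051 -0.53457327  1.21770327] 0.7036441860132246
(array([-0.433, -0.166,  1.372]), array([ 7.0000e-03, -1.1000e-02, -1.0944e+01]))
```

View pics/s3.png

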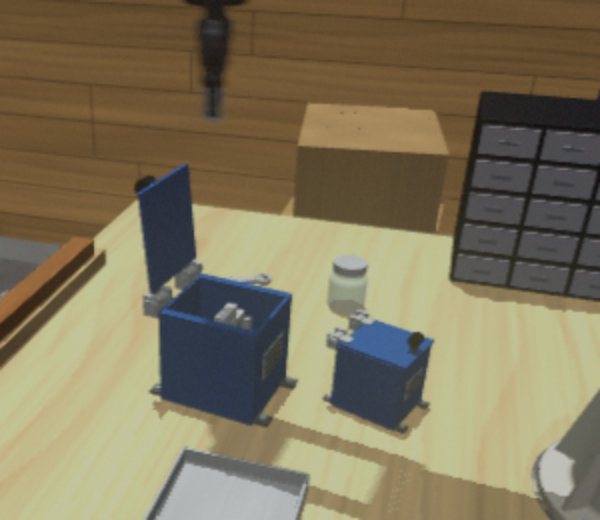

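The side view shows the flap standing open, the pin home and the filter tab visible in the box (crop (232,315)). Turn above the box and look with the wrist camera.

Call:
play_rows(
  dp=[
    [-0.1,0,0.2],
    [-0.2,-0.1,0.5],
    [-0.3,-0.1,0.8],
    [-0.43,-0.17,1.1],
    [-0.43,-0.17,1.37],
  ],
  rot=[
    [0,0,-1.1],
    [0,0,-2.2],
    [0,0,-3.3],
    [0,0,-4.4],
    [0,0,-5.5],
  ],
)

```text
clock: 9.05
eef_pos: [541.9, -70.2, 329.3]
tcp_rot: [-3.141, -0.0, 0.859]
contact_force: [-0.0, 0.4, 0.5]
opening: 0.697
grasp_force: 0.0
```

Call:
play_rows(
  dp=[
    [0,0,0],
    [0,0,0],
    [0,0,0],
    [0,0,0],
    [0,0,0],
  ],
  rot=[
    [0,0,-1.1],
    [0,0,-2.2],
    [0,0,-3.3],
    [0,0,-4.4],
    [0,0,-5.45],
  ],
)

```text
clock: 9.47
eef_pos: [542.8, -70.3, 329.8]
tcp_rot: [3.141, -0.0, 1.43]
contact_force: [-0.7, -1.2, 0.2]
opening: 0.698
grasp_force: 0.0
```

Call:
play_rows(
  dp=[
    [0,0,0],
    [0,0,0],
  ],
  rot=[
    [0,0,0],
    [0,0,0],
  ],
)

```text
clock: 9.63
eef_pos: [542.8, -70.4, 329.8]
tcp_rot: [3.141, -0.0, 1.421]
contact_force: [0.0, 0.4, 0.1]
opening: 0.698
grasp_force: 0.0
```

Run:
```python
from g import *
from rig import telemetry, optics
s=telemetry.sense(); f=optics.grab_frame("wrist"); print(s["eef_pos"],s["tcp_rot"],s["contact_force"],s["opening"])
cv2.imwrite("pics/w4.png",f["color"][:,:,::-1])
import pickle; pickle.dump((s,f),open("w4.pkl","wb"))
C=np.linalg.inv(tool(s)@f["mount"])
for x,y,z in ((0,0,127),(7,22,127),(-7,22,127),(7,-22,127),(-7,-22,127),(65,52,140),(-65,52,140),(65,-52,140),(-65,-52,140)):
    q=f["mtx"]@(C@np.r_[O+x*bx+y*by+[0,0,z],1])[:3]; print(x,y,z,(q[:2]/q[2]).round(1))
print(delta(s,O+[0,0,97],RF))
```

```text
[542.80319187 -70.40981199 329.76703432] [ 3.14143586e+00 -3.11271247e-04  1.42095653e+00] [0.02265262 0.40148784 0.14854586] 0.6983324937704448
0 0 127 [278.  184.9]
7 22 127 [285.1 162.1]
-7 22 127 [270.3 162.2]
7 -22 127 [285.3 206.7]
-7 -22 127 [271.1 206.8]
65 52 140 [350.7 130.3]
-65 52 140 [204.  131.7]
65 -52 140 [345.1 239.4]
-65 -52 140 [212.  240.6]
(array([-0.006, -0.028,  5.819]), array([ 0.002, -0.003, -0.081]))
```

View pics/w4.png

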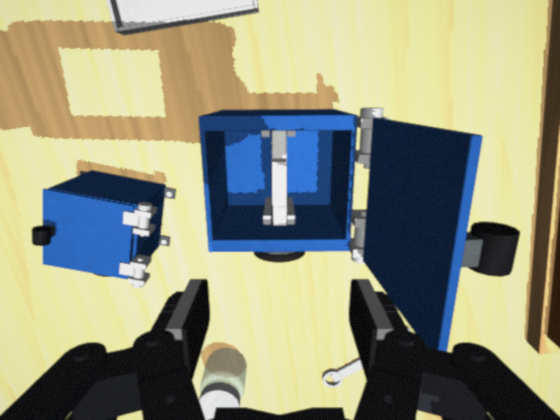

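The wrist view shows the tab end-on at columns 271–286, midway between the fingers and matching the prediction. Descend on it.

Call:
play_rows(
  dp=[
    [0,-0.03,0.8],
    [0,-0.03,1.6],
    [0,-0.03,2.4],
    [0,-0.03,3.2],
    [0,-0.03,4.0],
  ],
  rot=[
    [0,0,-0.08],
    [0,0,-0.08],
    [0,0,-0.08],
    [0,0,-0.08],
    [0,0,-0.08],
  ],
  fingers=0.6,
)

```text
clock: 10.1
eef_pos: [541.6, -70.4, 168.5]
tcp_rot: [3.141, -0.0, 1.429]
contact_force: [0.1, -0.0, -0.4]
opening: 0.599
grasp_force: 0.0
```

Call:
play_rows(
  dp=[
    [0,0,0.5],
    [0,0,1.0],
    [0,0,1.4],
    [0,0,1.8],
    [0,0,1.82],
  ],
  rot=[
    [0,0,0],
    [0,0,0],
    [0,0,0],
    [0,0,0],
    [0,0,0],
  ],
)

```text
clock: 10.52
eef_pos: [539.9, -70.2, 94.2]
tcp_rot: [-3.137, -0.0, 1.43]
contact_force: [-0.7, 1.1, -0.6]
opening: 0.599
grasp_force: 0.0
```

Call:
play_rows(
  dp=[
    [0,0,0],
    [0,0,0],
    [0,0,0],
    [0,0,0],
    [0,0,0],
  ],
  rot=[
    [0,0,0],
    [0,0,0],
    [0,0,0],
    [0,0,0],
    [0,0,0],
  ],
  fingers=0,
  grip_force=50,
)

```text
clock: 10.93
eef_pos: [542.7, -70.6, 98.1]
tcp_rot: [3.139, -0.0, 1.433]
contact_force: [-0.3, 0.3, 6.1]
opening: 0.157
grasp_force: 50.0
```

Call:
play_rows(
  dp=[
    [0,0,-0.2],
    [0,0,-0.6],
    [0,0,-1.1],
    [0,0,-1.6],
    [0,0,-2.1],
  ],
  rot=[
    [0,0,0],
    [0,0,0],
    [0,0,0],
    [0,0,0],
    [0,0,0],
  ],
)

```text
clock: 11.35
eef_pos: [541.0, -70.4, 182.0]
tcp_rot: [-3.141, -0.0, 1.433]
contact_force: [0.2, 0.9, -2.6]
opening: 0.158
grasp_force: 49.1
```

Call:
play_rows(
  dp=[
    [0,0,-0.5],
    [0,0,-1.0],
    [0,0,-1.5],
    [0,0,-2.1],
    [0,0,-2.1],
  ],
  rot=[
    [0,0,0],
    [0,0,0],
    [0,0,0],
    [0,0,0],
    [0,0,0],
  ],
)

```text
clock: 11.77
eef_pos: [543.5, -70.7, 269.8]
tcp_rot: [3.135, -0.0, 1.433]
contact_force: [1.4, 0.1, -1.2]
opening: 0.157
grasp_force: 49.2
```

Call:
play_rows(
  dp=[
    [0,0,0],
    [0,0,0],
  ],
  rot=[
    [0,0,0],
    [0,0,0],
  ],
)

```text
clock: 11.93
eef_pos: [540.9, -70.4, 264.2]
tcp_rot: [-3.14, -0.0, 1.433]
contact_force: [-1.1, 0.8, -3.0]
opening: 0.152
grasp_force: 49.1
```

Run:
```python
from g import *
from rig import telemetry,optics
s=telemetry.sense(); print(s["eef_pos"],s["tcp_rot"],s["contact_force"],s["opening"],s["grasp_force"])
T=np.array([465.4,204.9,s["eef_pos"][2]]); print(delta(s,T,RF))
f=optics.grab_frame("side"); cv2.imwrite("pics/s5.png",cv2.resize(f["color"][40:340,180:400],None,fx=2,fy=2)[:,:,::-1])
```

```text
[540.8754245  -70.391271   264.21345785] [-3.14047912e+00 -6.83407852e-06  1.43287541e+00] [-1.10466215  0.80491345 -2.9711554 ] 0.15235929031520015 49.10937749315053
(array([ 6.558e+00, -2.815e+00,  3.000e-03]), array([-0.011, -0.   ,  0.033]))
```

View pics/s5.png

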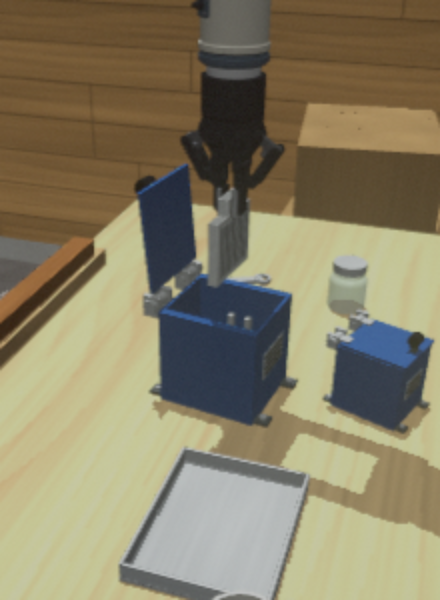

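The side view shows the plate hanging upright in the fingers, clear of the rim, with the flap still open. Carry it to the tray.

Call:
play_rows(
  dp=[
    [0.5,-0.2,0],
    [1.15,-0.5,0],
    [1.8,-0.8,0],
    [2.5,-1.1,0],
    [3.2,-1.4,0],
  ],
  rot=[
    [0,0,0],
    [0,0,0],
    [0,0,0],
    [0,0,0],
    [0,0,0],
  ],
)

```text
clock: 12.4
eef_pos: [502.3, 64.9, 263.4]
tcp_rot: [-3.139, 0.001, 1.432]
contact_force: [0.5, 0.6, -2.8]
opening: 0.153
grasp_force: 49.1
```

Call:
play_rows(
  dp=[
    [0.7,-0.3,0],
    [1.4,-0.6,0],
    [2.1,-0.9,0.3],
    [2.8,-1.2,0.7],
    [3.36,-1.42,1.1],
  ],
  rot=[
    [0,0,0],
    [0,0,0],
    [0,0,0],
    [0,0,0],
    [0,0,0],
  ],
)

```text
clock: 12.82
eef_pos: [464.5, 206.5, 219.4]
tcp_rot: [-3.14, 0.0, 1.433]
contact_force: [-0.0, -1.2, -2.8]
opening: 0.154
grasp_force: 49.1
```

Call:
play_rows(
  dp=[
    [0,0,0.2],
    [0,0,0.4],
    [0,0,0.4],
    [0,0,0.4],
    [0,0,0.4],
  ],
  rot=[
    [0,0,0],
    [0,0,0],
    [0,0,0],
    [0,0,0],
    [0,0,0],
  ],
)

```text
clock: 13.23
eef_pos: [466.4, 204.2, 205.1]
tcp_rot: [3.141, -0.0, 1.432]
contact_force: [0.3, 0.6, -2.1]
opening: 0.152
grasp_force: 49.1
```

Call:
play_rows(
  dp=[
    [0,0,0],
    [0,0,0],
    [0,0,0],
    [0,0,0],
    [0,0,0],
  ],
  rot=[
    [0,0,0],
    [0,0,0],
    [0,0,0],
    [0,0,0],
    [0,0,0],
  ],
)

```text
clock: 13.65
eef_pos: [466.1, 204.8, 205.1]
tcp_rot: [3.141, -0.0, 1.433]
contact_force: [-1.0, 0.1, -2.3]
opening: 0.151
grasp_force: 49.1
```

Run:
```python
from g import *
from rig import telemetry,optics
s=telemetry.sense(); print(s["eef_pos"],s["tcp_rot"],s["contact_force"],s["opening"],s["grasp_force"],abs(s["qvel"]).max())
f=optics.grab_frame("side"); cv2.imwrite("pics/s6.png",f["color"][:,:,::-1])
```

```text
[466.10925981 204.84617262 205.10671469] [ 3.14119177e+00 -2.67765865e-04  1.43274140e+00] [-1.03283847  0.05799221 -2.31150511] 0.1511048443322987 49.13161788135767 0.002890438258622522
```

View pics/s6.png

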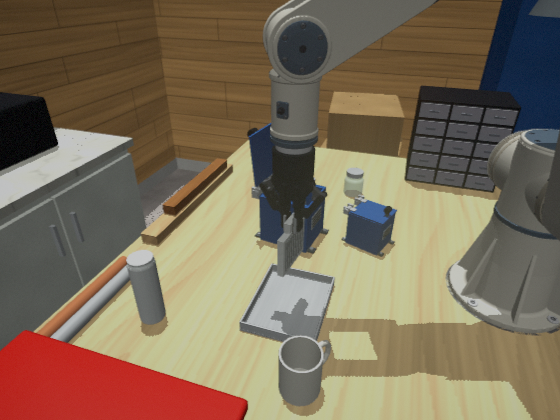

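The plate is upright over the middle of the tray (lower edge at about (285,272), shadow inside the tray), its underside at about 127 mm. The flap is still open and the can, jar and mug are undisturbed. Hand it in.

```bash
python3 -c "
from rig import r; print(r.sign_off())"
```

```text
the job is handed in; nothing more can be done
None
```

I pushed the hinge pin home, swung the flap open, and handed the job in with the filter plate held upright over the middle of the tray, its underside about 127 mm above the bench; no verdict came back.

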